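Pack up the springy slat in the drill vise

TASK

The thin slat in the vise springs under the chisel, so pack up its free end: first plug the red-headed bench dog from its holder fully home into the dog hole just behind the slat's free end. Then lay packers from the pile flat across under the slat, up against the dog and one on top of another, as many as leave a gap that the wedge can close, and slide the wedge in on top of them, thin end first, until you feel it is firmly snug under the slat, without jacking the slat up. Finish while still holding the wedge and pressing it home; do not let go, and leave the cup, tape, glue bottle, sanding block and spring clamp around the work where they are.

Things in the scene. Friction and masses are not known exactly. Their poses are not given: they have to be found in the camera images.
- pack_line (a point): where the pack goes: point on top of the plywood work board (fixed, top 30 mm above the bench), midway under the slat's width. x runs level across the slat, from the robot's side towards the dog hole; y along the slat, away from the vise to the free end; z up. The board reaches +-130 mm in x, -380 to +80 mm in y; the vise on it (up to 55 mm high) stands at y -355 to -235 mm.
- stop_hole (a point): centre of the mouth of the square dog hole behind the slat's free end, level with the board's top, 77 mm from pack_line along its x; same axes. 23.5 mm square with a 1.5 mm chamfer, 30 mm deep, sides along x and y. It is the end hole of a row of three 90 mm apart along y; the others stay empty.
- dog: bench dog: 22 mm square, 27 mm long wooden shank with chamfered foot, under a red head 34 x 34 x 40 mm. Origin at the centre of the foot, z up to the head, x and y square to its sides; any quarter turn fits. Stands in a dark wooden holder (64 x 170 mm, 36 mm high, fixed), shoulder on its top. Pencils stand in the holder's other end, 95 mm or more towards the dog's +y, up to 112 mm high.
- dog_shoulder (a point): centre of the underside of the dog's head, 27 mm above its foot; level with stop_hole when the dog is fully home, its head's face then stands 60 mm from pack_line along x.
- slat_edge (a point): lower edge of the slat on the robot's side, right over pack_line's y: it lies 30 mm from pack_line towards -x and as high above it as the gap to be packed, 22 to 36 mm. The slat is 60 mm wide, 14 mm thick and level, and ends 50 mm past pack_line towards +y.
- slat (a joint): bending of the slat at the vise in rad, 0 unloaded, positive when its free end is lifted; it moves the slat 0.24 mm up at pack_line for each 0.001 rad and is springy there: about 5 N for each mm.
- packer_a: plywood packer 160 (x) x 44 (y) x 9 (z) mm, about 45 g, lying flat; origin at the centre of its underside. At the start the top one of a pile of three on the bench, its length roughly pointing away from the robot.
- packer_b: a second packer just like packer_a, the middle one of the pile.
- packer_c: a third packer just like packer_a, the lowest of the pile, lying on the bench. More packers than needed are there: one or two do.
- wedge: dark wooden wedge 140 mm long (x), 44 mm wide (y), lying on its flat underside; origin at the underside's centre. Its thickness grows 1 in 6 from 6 mm at the thin end (+x) to 29.3 mm at the thick end (-x), held by its sides. 50 to 100 g. Starts on the bench, thin end roughly away from the robot; thick end face orange. On n packers it meets slat_edge where its thickness is the gap less n x 9 mm.
- cup: bystander: red plastic cup, 84 mm wide, 110 mm high, standing on the bench
- tape: bystander: roll of blue tape lying on the bench, 104 mm wide, 36 mm high
- glue: bystander: yellow glue bottle, 60 mm wide, 170 mm high, standing on the bench
- sanding_block: bystander: cork sanding block 60 x 90 x 30 mm on the work board, 165 mm from pack_line towards the vise, on the robot's side of the slat
- spring_clamp: bystander: black and orange spring clamp lying on the bench near the robot, 110 mm long
Things that resemble listed ones, but are neither listed nor needed, are in the scene too. What is shaped like the packer_a but pink or turquoise is not meant. Of the things that look like the wedge, the larger one is meant.

How it is judged (in metres and radians):
On the way, in this order (a step that is already met when the one before it is completed fails the run):
1. the dog is plugged fully home in the hole behind the slat's free end and let go (z of dog_shoulder in the frame of stop_hole below 0.003 m and horizontal distance between dog_shoulder and stop_hole below 0.004 m and angle between dog's own z axis and vertical below 0.08 rad and contact force between the fingers and dog below 0.1 N), for 0.2 s.
2. a packer lies flat under the slat, up against the dog, and is let go ((((x of packer_a in the frame of pack_line between -0.04 and 0 m and y of packer_a in the frame of pack_line between -0.02 and 0.02 m and z of packer_a in the frame of pack_line between -0.003 and 0.022 m and angle between packer_a's own z axis and vertical below 0.07 rad and angle between the x axis of packer_a and the x axis of pack_line, either way round below 0.15 rad) and contact force between the fingers and packer_a below 0.1 N and z of packer_a in the frame of pack_line below 0.003 m) or ((x of packer_b in the frame of pack_line between -0.04 and 0 m and y of packer_b in the frame of pack_line between -0.02 and 0.02 m and z of packer_b in the frame of pack_line between -0.003 and 0.022 m and angle between packer_b's own z axis and vertical below 0.07 rad and angle between the x axis of packer_b and the x axis of pack_line, either way round below 0.15 rad) and contact force between the fingers and packer_b below 0.1 N and z of packer_b in the frame of pack_line below 0.003 m) or ((x of packer_c in the frame of pack_line between -0.04 and 0 m and y of packer_c in the frame of pack_line between -0.02 and 0.02 m and z of packer_c in the frame of pack_line between -0.003 and 0.022 m and angle between packer_c's own z axis and vertical below 0.07 rad and angle between the x axis of packer_c and the x axis of pack_line, either way round below 0.15 rad) and contact force between the fingers and packer_c below 0.1 N and z of packer_c in the frame of pack_line below 0.003 m))), for 0.2 s.
3. the wedge is snug between the packers and the slat (contact force between wedge and slat above 3 N and (((x of packer_a in the frame of pack_line between -0.04 and 0 m and y of packer_a in the frame of pack_line between -0.02 and 0.02 m and z of packer_a in the frame of pack_line between -0.003 and 0.022 m and angle between packer_a's own z axis and vertical below 0.07 rad and angle between the x axis of packer_a and the x axis of pack_line, either way round below 0.15 rad) and contact force between wedge and packer_a above 3 N) or ((x of packer_b in the frame of pack_line between -0.04 and 0 m and y of packer_b in the frame of pack_line between -0.02 and 0.02 m and z of packer_b in the frame of pack_line between -0.003 and 0.022 m and angle between packer_b's own z axis and vertical below 0.07 rad and angle between the x axis of packer_b and the x axis of pack_line, either way round below 0.15 rad) and contact force between wedge and packer_b above 3 N) or ((x of packer_c in the frame of pack_line between -0.04 and 0 m and y of packer_c in the frame of pack_line between -0.02 and 0.02 m and z of packer_c in the frame of pack_line between -0.003 and 0.022 m and angle between packer_c's own z axis and vertical below 0.07 rad and angle between the x axis of packer_c and the x axis of pack_line, either way round below 0.15 rad) and contact force between wedge and packer_c above 3 N))), for 0.2 s.
At the end, for the whole second after the job is handed in: Dog home (3 mm, upright); a packer flat on the board under the slat, square to it, far end within 20 mm of the dog; the held wedge on the top packer presses over 3 N on it and on the slat, straight, within 20 mm of pack_line; slat lifted under 6 mm; arm off the slat; all still (all of step 3 and z of dog_shoulder in the frame of stop_hole below 0.003 m and horizontal distance between dog_shoulder and stop_hole below 0.004 m and angle between dog's own z axis and vertical below 0.08 rad and (((x of packer_a in the frame of pack_line between -0.04 and 0 m and y of packer_a in the frame of pack_line between -0.02 and 0.02 m and z of packer_a in the frame of pack_line between -0.003 and 0.022 m and angle between packer_a's own z axis and vertical below 0.07 rad and angle between the x axis of packer_a and the x axis of pack_line, either way round below 0.15 rad) and z of packer_a in the frame of pack_line below 0.003 m) or ((x of packer_b in the frame of pack_line between -0.04 and 0 m and y of packer_b in the frame of pack_line between -0.02 and 0.02 m and z of packer_b in the frame of pack_line between -0.003 and 0.022 m and angle between packer_b's own z axis and vertical below 0.07 rad and angle between the x axis of packer_b and the x axis of pack_line, either way round below 0.15 rad) and z of packer_b in the frame of pack_line below 0.003 m) or ((x of packer_c in the frame of pack_line between -0.04 and 0 m and y of packer_c in the frame of pack_line between -0.02 and 0.02 m and z of packer_c in the frame of pack_line between -0.003 and 0.022 m and angle between packer_c's own z axis and vertical below 0.07 rad and angle between the x axis of packer_c and the x axis of pack_line, either way round below 0.15 rad) and z of packer_c in the frame of pack_line below 0.003 m)) and value of joint slat below 0.025 rad and angle between wedge's own z axis and vertical below 0.1 rad and y of wedge in the frame of pack_line between -0.02 and 0.02 m and angle between the x axis of wedge and the x axis of pack_line, either way round below 0.15 rad and contact force between the fingers and wedge above 2 N and contact force between the arm and slat below 0.5 N and linear speed of wedge below 0.01 m/s); the arm keeps its last pose, push and grip.
It fails at once if the cup, tape, glue bottle, sanding block or spring clamp is moved more than 30 mm (distance of any of cup, tape, glue, sanding_block, spring_clamp from where it was at the start of the episode above 0.03 m).
It fails at once if the slat is jacked up more than 8 mm (value of joint slat above 0.0333 rad).
It also fails if it takes over 72 s, if anything falls off the work surface, if the arm or the gripper's body presses on something with over 40 N, if the wrist force passes 120 N, or if a joint passes its speed limit or range.

ROBOT

A 6-joint arm with a two-finger parallel gripper is mounted at the origin on the work surface. World frame = base frame: x ahead of the robot, y to its left, z up, the work surface at z = 0. Lengths are in mm, angles in rad, forces in N, time in s.
With the tool pointing down it reaches from about 350 to 775 mm from the base axis. Payload 7.3 kg.
Tool frame: the origin (TCP) lies on the front face of the gripper's body, between the roots of the fingers; the fingertips stand 66 mm ahead of it and the grasp point (between the pads) lies 47 mm ahead of it (bot.tip_extent is the distance from the TCP to the fingertips, in mm); z points along the fingers, y is the line along which they close (so a half turn about z gives the same grasp; the last joint's range is limited). The gripper opens to 92 mm and grips with 3 to 60 N. Pads are 19 mm wide; open, the fingers measure 130 mm over their backs; the gripper's body (75 mm by 190 mm) begins 47 mm behind the grasp point.
Start: joints at [1.161, 0.342, 1.524, -0, 1.275, -0.146], TCP at [136.876, 506.857, 292.241] pointing down, gripper open.
Joint ranges: [-2.53, 2.53], [-0.77, 2.02], [0.04, 2.7], [-1, 4.14], [0.28, 2.66], [-3.11, 3.11]. Speed limits (rad/s): [2.57, 2.57, 3.14, 3.14, 3.14, 3.14].

INTERFACE

Orientations are given as [roll, pitch, yaw] about the fixed x, y, z axes, in that order (R = Rz(yaw) Ry(pitch) Rx(roll)).
In Python, from plant import readout, viewer, order, bot gives the robot as it stands.
- The arm moves only by the shell command python3 -m creep 'ROWS'. ROWS is text: rows parted by semicolons, each of 7 numbers parted by spaces: the shift along the world's x, y, z in m, then the turn, a rotation vector about the world's x, y, z in rad, then the opening in per cent of the stroke, from 0 (shut) to 100 (fully open). A call has 1 to 8 rows; each row shifts and turns the commanded pose from where the row before left it; what a row does not reach is not made up. A row lasts 1/12 s, in which the tool goes at most 41.7 mm and 7.16 degrees, less where a joint would pass 70% of its speed; a pose out of reach is approached as far as the arm can. A call is refused whole if a number of a shift passes 0.0417 or a number of a turn 0.125, either way. A call with a gripper value outside its range is refused whole. The fingers move at their own pace and stop on an object; the grip force is fixed at half the most. Time passes only in rows, so rows that do not move let the fingers close. It gives the time, the measured TCP pose, the force, the opening and the grip force at its end, in the units of the state.
- readout.get_obs(): the state, without advancing time (a new reading comes with each control period).
- viewer.capture(name): name is "scene" or "top" or "wrist"; returns the picture (480x640x3 uint8, red, green, blue); there is no depth.
- viewer.camera_info(name): a dict with "fx", "fy", "cx", "cy" (pixels), "origin" and "rotation" of the camera in the world. Camera axes: x right, y up, looking along -z (the intrinsics and any distortion apply to the point x, -y, -z); pixel columns grow to the right and rows downward; lengths in mm; the calibration is good to about 2 mm. A picture is of the moment at which its call begins: read the wrist's pose just before it. camera_info takes no time and is no camera call; for the wrist camera it gives the pose at the moment of the call.
- order.close_job(): hands the job in; it is judged then, once.
The state is a dict: "time": time; "joint_positions": joint angles; "dq": joint speeds; "tau": joint torques, N m; "tool_pos": TCP position; "tcp_rot": TCP orientation; "contact_force": force on the tool from outside, world axes, zero at the start; "moment": the same for the moment, N m; "grip_width": finger opening in mm; "finger_force": force on a finger pad.
Only numpy, scipy, OpenCV 4.12 (cv2) and the standard library are available. Lean on these libraries where they do the work, as an engineer would, in place of code of your own. Each camera call takes 0.05 s, during which the arm holds its last target. There are 200 camera calls.

## Working session

There is one attempt and no reset: what is moved stays moved. The work goes in short steps, Python scripts to look and compute and a shell command to move; the robot and the scene stay as the last step left them, time stands still between calls to the robot, and variables do not carry over. Pictures are saved under pics/ and viewed, at most 10 in all, crops included, and the job is handed in when it is done.

```bash
ls; mkdir -p pics
cat > h.py <<'E'
import numpy as np, cv2
from plant import readout, viewer, order, bot
def cap(n,f=None):
    ci=viewer.camera_info(n); im=np.array(viewer.capture(n))
    if f: cv2.imwrite('pics/'+f,cv2.cvtColor(im,cv2.COLOR_RGB2BGR))
    return im,ci
def ray(ci,u,v):
    d=np.array([(u-ci['cx'])/ci['fx'],-(v-ci['cy'])/ci['fy'],-1.])
    return np.array(ci['origin'],float),np.array(ci['rotation']).reshape(3,3)@d
def on(ci,u,v,z):
    o,d=ray(ci,u,v); return o+d*(z-o[2])/d[2]
def proj(ci,p):
    q=np.array(ci['rotation']).reshape(3,3).T@(np.array(p,float)-ci['origin'])
    return ci['cx']+ci['fx']*q[0]/-q[2], ci['cy']+ci['fy']*q[1]/q[2]
E
python3 - <<'E'
from h import *
for n in('top','scene'):
    im,ci=cap(n,n+'0.png'); print(n,ci)
print(readout.get_obs())
E
```

```text
pics
top {'fx': 533.5455801772164, 'fy': 533.5455801772164, 'cx': 316.14610929533194, 'cy': 243.8324178820444, 'origin': array([ 293.9615399 ,  152.01212626, 1430.7983725 ]), 'rotation': array([ 0.14797475,  0.00426789, -1.56819558])}
scene {'fx': 494.61126534214816, 'fy': 494.61126534214816, 'cx': 316.40195019787535, 'cy': 233.41301520808358, 'origin': array([1221.76894019, -639.91637922,  748.07760702]), 'rotation': array([ 0.99964428, -0.00137976,  0.7177784 ])}
{'time': 0.1, 'joint_positions': array([ 1.16100295e+00,  3.42624179e-01,  1.52491648e+00, -1.65089496e-05,
        1.27538589e+00, -1.46015215e-01]), 'dq': array([-0.00042645, -0.0008142 , -0.0009237 ,  0.00224456,  0.00049732,
       -0.00190755]), 'tau': array([ 1.73523000e-03, -4.32008457e+01, -2.44695908e+01,  7.19863339e-02,
        5.25017094e-02, -7.74658929e-05]), 'tool_pos': array([136.76421541, 506.59272029, 291.63112927]), 'tcp_rot': array([-3.14027065e+00, -1.78458887e-04,  2.87781919e+00]), 'contact_force': array([-0.34001084, -1.22356384,  0.65020532]), 'moment': array([-0.02800932, -0.00777275,  0.01075623]), 'finger_force': 0.0, 'grip_width': 92.0887064074342}
```

View pics/top0.png

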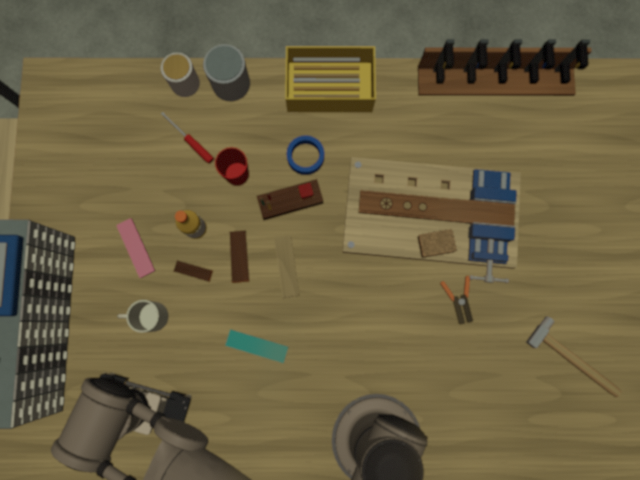

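View pics/scene0.png

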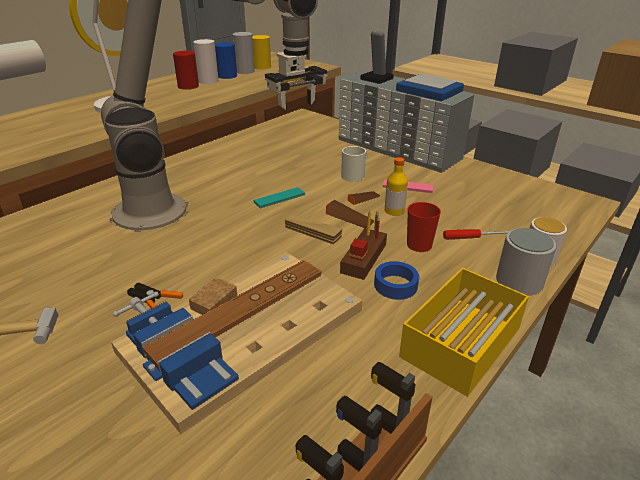

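The top view shows the board at u 347–520, v 158–267, the end hole at about (379,179), and the slat's free end at u≈358. The dog head is at (306,190), the pile at (288,267) and the large wedge at (239,257). In the scene view the red head is at (358,247). The pink and turquoise strips and the small wedge at (193,271) are decoys.

```bash
sed -i "s/^import numpy.*/import numpy as np, cv2\nfrom scipy.spatial.transform import Rotation as Ro/; s/np.array(ci\['rotation'\]).reshape(3,3)/Ro.from_euler('xyz',ci['rotation']).as_matrix()/" h.py
python3 - <<'E'
from h import *
np.set_printoptions(precision=1,suppress=True)
ci=viewer.camera_info('top')
for n,u,v,z in [('hole',379,179,30),('hole2',412,182,30),('hole3',446,185,30),('boardFL',349,158,30),('boardNL',345,253,30),('boardNR',517,267,30),('slatLf',360,191,70),('slatLn',359,213,70),('dog',306,190,76),('holdL',261,211,36),('pile',288,267,27),('pileTop',284,238,27),('pileBot',291,297,27),('wTop',238,231,6),('wBot',240,282,29),('glue',186,220,100),('tape',305,155,36),('cup',232,165,110)]:
    print(n,on(ci,u,v,z)[:2])
w=viewer.camera_info('wrist'); s=readout.get_obs()
R=Ro.from_euler('xyz',s['tcp_rot']); print(w, R.inv().apply(w['origin']-s['tool_pos']), (R.inv()*Ro.from_euler('xyz',w['rotation'])).as_matrix())
E
```

```text
hole [680.2 -10.8]
hole2 [672.  -99.7]
hole3 [ 663.8 -191.1]
boardFL [738.9  69.8]
boardNL [478.4  82.1]
boardNR [ 442.1 -370.5]
slatLf [636.8  44. ]
slatLn [578.1  47.1]
dog [637.7 185.1]
holdL [590.2 305.9]
pile [441.1 232.8]
pileTop [518.8 244.3]
pileBot [362.1 224.1]
wTop [541.1 370.6]
wBot [401.  358.5]
glue [552.9 489.1]
tape [745.3 189.4]
cup [694.5 374.2]
{'fx': 417.0055364921399, 'fy': 417.0055364921399, 'cx': 314.27627131874704, 'cy': 241.00470778055478, 'origin': array([ 69.8, 524.4, 384.6]), 'rotation': array([-0.3,  0. ,  1.3])} [ 69.3  -0.4 -92.9] [[-0.   1.   0.3]
 [ 1.   0.  -0. ]
 [-0.   0.3 -1. ]]
```

```bash
r="python3 -m creep"; $r '.028 -.026 0 0 0 .0875 100;.028 -.026 0 0 0 .0875 100;.028 -.026 0 0 0 0 100;.028 -.026 0 0 0 0 100;.028 -.026 0 0 0 0 100;.028 -.026 0 0 0 0 100;.028 -.026 0 0 0 0 100;.028 -.026 0 0 0 0 100'
$r '.028 -.026 0 0 0 0 100;.028 -.026 0 0 0 0 100;.028 -.026 0 0 0 0 100;.028 -.026 0 0 0 0 100;.028 -.026 0 0 0 0 100;.028 -.026 0 0 0 0 100;.028 -.026 0 0 0 0 100;.028 -.026 0 0 0 0 100'
$r '0 0 0 0 0 0 100;0 0 0 0 0 0 100'
python3 - <<'E'
from h import *
im,ci=cap('wrist','w1.png'); print(ci)
E
```

```text
time: 0.77
tool_pos: [361.8, 297.3, 292.1]
tcp_rot: [-3.141, -0.0, 3.053]
contact_force: [0.6, 1.1, 0.5]
grip_width: 91.6
finger_force: 0.0
time: 1.43
tool_pos: [585.8, 89.2, 291.8]
tcp_rot: [3.141, -0.001, 3.053]
contact_force: [1.2, 0.7, 0.6]
grip_width: 92.1
finger_force: 0.0
time: 1.6
tool_pos: [585.5, 89.3, 291.0]
tcp_rot: [-3.142, -0.002, 3.05]
contact_force: [-0.3, 0.0, 0.0]
grip_width: 92.1
finger_force: 0.0
{'fx': 417.0055364921399, 'fy': 417.0055364921399, 'cx': 314.27627131874704, 'cy': 241.00470778055478, 'origin': array([516.55902213,  95.13162396, 384.03687964]), 'rotation': array([-2.61996571e-01, -6.39396114e-04,  1.47886246e+00])}
```

View pics/w1.png

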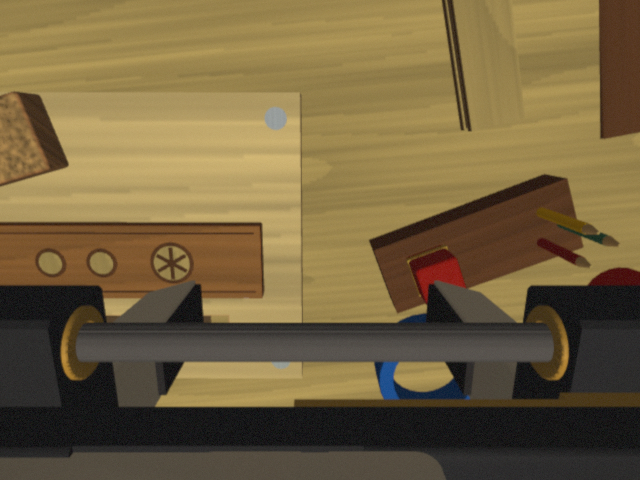

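The wrist view looks back toward the robot. The dog head is at about (438,270), partly hidden by a finger, and the hole is hidden under the gripper. The slat end is at u≈262. I'll move 85 mm further out.

```bash
r="python3 -m creep"; $r '.03 0 0 0 0 0 100;.03 0 0 0 0 0 100;.03 0 0 0 0 0 100;0 0 0 0 0 0 100;0 0 0 0 0 0 100;0 0 0 0 0 0 100'
python3 - <<'E'
from h import *
im,ci=cap('wrist','w2.png'); print(ci)
im2=cv2.imread('pics/w2.png')
E
```

```text
time: 2.15
tool_pos: [673.7, 92.1, 292.0]
tcp_rot: [3.141, -0.002, 3.054]
contact_force: [-0.3, -0.2, 0.1]
grip_width: 91.8
finger_force: 0.0
{'fx': 417.0055364921399, 'fy': 417.0055364921399, 'cx': 314.27627131874704, 'cy': 241.00470778055478, 'origin': array([604.62712121,  97.63518938, 385.05073437]), 'rotation': array([-2.62376313e-01, -8.08681237e-04,  1.48347620e+00])}
```

View pics/w2.png

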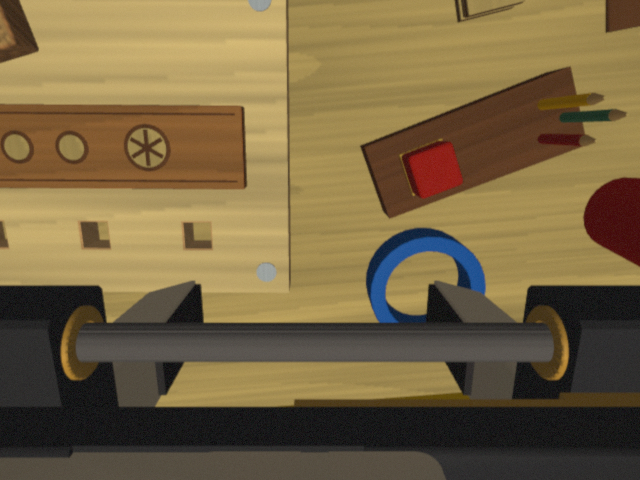

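The end hole is at about (197,236), the next one at (95,236), and the red head top at (432,170) with corners near (402,157) and (463,185). The slat's end edge is at u≈244, v 106–188.

Run:
```python
from h import *
np.set_printoptions(precision=2,suppress=True)
im1=cv2.imread('pics/w1.png');im2=cv2.imread('pics/w2.png')
b=readout.get_obs()
c2=viewer.camera_info('wrist')
c1=dict(c2,origin=np.array([516.55902213,95.13162396,384.03687964]),rotation=np.array([-2.61996571e-01,-6.39e-04,1.47886246e+00]))
c2=dict(c2,origin=np.array([604.62712121,97.63518938,385.05073437]),rotation=np.array([-2.62376313e-01,-8.087e-04,1.48347620e+00]))
hsv=cv2.cvtColor(im2,cv2.COLOR_BGR2HSV)
m=((hsv[...,2]>120)&(hsv[...,1]>190)&((hsv[...,0]<6)|(hsv[...,0]>174))).astype(np.uint8); m[:, :390]=0; m[:,500:]=0
cs=max(cv2.findContours(m,0,1)[0],key=cv2.contourArea); r=cv2.minAreaRect(cs); print(r)
bp=np.array([on(c2,*p,76) for p in cv2.boxPoints(r)])[:,:2]; print('dog',bp, bp.mean(0)); print([(np.linalg.norm(bp[i]-bp[i-1]),np.degrees(np.arctan2(*(bp[i]-bp[i-1])[::-1]))) for i in range(4)])
g=cv2.cvtColor(im2,cv2.COLOR_BGR2GRAY)
for x0,x1 in((170,230),(70,125)):
    sub=g[212:262,x0:x1]; t=np.median(sub)
    for nm,px in(('rows',sub[24-8:24+8].mean(0)),('cols',sub[:, (190-x0 if x0==170 else 88-x0):][:,:16].mean(1))):
        print(nm,np.round(px).astype(int))
for im,c,us in((im1,c1,range(215,255,5)),(im2,c2,range(195,238,5))):
    g=cv2.cvtColor(im,cv2.COLOR_BGR2GRAY).astype(int)
    v0=np.median([g[:,u] for u in us],axis=0); d=np.diff(v0); o=np.argsort(-abs(d[:300]))[:14]; print([(i,d[i]) for i in sorted(o)])
```

```text
((436.300048828125, 170.39999389648438), (43.95565414428711, 45.853023529052734), 71.56505584716797)
dog [[630.04 163.86]
 [622.49 195.45]
 [653.55 205.63]
 [661.58 173.31]] [641.92 184.56]
[(np.float64(32.92766328234006), np.float64(-163.32554693052163)), (np.float64(32.4719252206166), np.float64(103.4467842642155)), (np.float64(32.691990618558556), np.float64(18.14851165612751)), (np.float64(33.29898566898689), np.float64(-76.04828464660511))]
rows [170 169 170 170 170 170 170 170 170 170 169 166 152 139 108  78  72  71
  72  72  71  72  74  92 117 123 123 123 123 123 123 123 123 122 122 122
 123 122 123 123 125 138 158 168 169 169 169 169 169 169 168 169 169 168
 169 169 168 168 168 169]
cols [175 175 173 172 170 170 168 167 163 154 139 127 126 127 127 128 128 127
 126 125 123 122 120 118 118 117 118 111  94  78  77  77  75  74  74  77
 106 129 148 163 166 168 170 171 171 171 169 168 165 163]
rows [173 171 172 172 171 172 172 171 168 159 148 131 103  79  72  72  72  72
  72  72  71  72  71  72  72  72  72  75  86 110 123 125 124 125 125 124
 125 125 130 146 166 171 172 172 171 172
[... 541 characters left out ...]
64(233), np.float64(20.5)), (np.int64(234), np.float64(15.0)), (np.int64(290), np.float64(-17.0)), (np.int64(292), np.float64(13.5)), (np.int64(297), np.float64(19.5)), (np.int64(298), np.float64(18.5))]
[(np.int64(104), np.float64(-26.0)), (np.int64(105), np.float64(-36.0)), (np.int64(111), np.float64(-8.0)), (np.int64(112), np.float64(-20.0)), (np.int64(114), np.float64(18.0)), (np.int64(115), np.float64(13.0)), (np.int64(179), np.float64(-17.0)), (np.int64(180), np.float64(-9.0)), (np.int64(181), np.float64(14.0)), (np.int64(182), np.float64(14.0)), (np.int64(188), np.float64(24.0)), (np.int64(189), np.float64(17.0)), (np.int64(291), np.float64(-12.0)), (np.int64(292), np.float64(-12.0))]
```

Run:
```python
from h import *
np.set_printoptions(precision=2,suppress=True)
c2=viewer.camera_info('wrist')
c1=dict(c2,origin=np.array([516.55902213,95.13162396,384.03687964]),rotation=np.array([-2.61996571e-01,-6.39e-04,1.47886246e+00]))
c2=dict(c2,origin=np.array([604.62712121,97.63518938,385.05073437]),rotation=np.array([-2.62376313e-01,-8.087e-04,1.48347620e+00]))
h1=on(c2,196.9,235.6,30);h2=on(c2,94.6,235.2,30); d=(h1-h2)[:2]; yaw=np.arctan2(-d[0],d[1])
print('holes',h1,h2,np.linalg.norm(d),yaw); x=np.array([np.cos(yaw),np.sin(yaw)]);y=np.array([-x[1],x[0]])
for nm,a,b in(('near',225.5,105.5),('far',298.2,188.9)):
    for z in np.arange(60,90,2):
        p=on(c1,235,a,z)[:2];q=on(c2,216,b,z)[:2]; print(nm,z,((p-h1[:2])@x,(q-h1[:2])@x)) 
print('pack',h1[:2]-77*x)
```

```text
holes [685.73 -12.67  30.  ] [ 677.53 -102.06   30.  ] 89.76572395823592 -0.09156281242324826
near 60 (np.float64(-104.24862440479015), np.float64(-107.39642385242892))
near 62 (np.float64(-104.70582186240274), np.float64(-107.29463264181248))
near 64 (np.float64(-105.16301932001535), np.float64(-107.19284143119614))
near 66 (np.float64(-105.62021677762785), np.float64(-107.0910502205797))
near 68 (np.float64(-106.07741423524045), np.float64(-106.98925900996336))
near 70 (np.float64(-106.53461169285293), np.float64(-106.88746779934704))
near 72 (np.float64(-106.99180915046554), np.float64(-106.78567658873058))
near 74 (np.float64(-107.44900660807814), np.float64(-106.68388537811424))
near 76 (np.float64(-107.90620406569063), np.float64(-106.5820941674978))
near 78 (np.float64(-108.36340152330322), np.float64(-106.48030295688146))
near 80 (np.float64(-108.82059898091572), np.float64(-106.37851174626502))
near 82 (np.float64(-109.27779643852833), np.float64(-106.27672053564868))
near 84 (np.float64(-109.73499389614081), np.float64(-106.17492932503224))
near 86 (np.float64(-110.19219135
[... 525 characters left out ...]
t64(-46.76919383053979))
far 72 (np.float64(-47.060322549719224), np.float64(-47.04904447890228))
far 74 (np.float64(-47.901650797704335), np.float64(-47.32889512726467))
far 76 (np.float64(-48.74297904568943), np.float64(-47.60874577562717))
far 78 (np.float64(-49.584307293674534), np.float64(-47.88859642398955))
far 80 (np.float64(-50.42563554165964), np.float64(-48.168447072352045))
far 82 (np.float64(-51.266963789644734), np.float64(-48.44829772071454))
far 84 (np.float64(-52.108292037629845), np.float64(-48.72814836907693))
far 86 (np.float64(-52.94962028561483), np.float64(-49.007999017439424))
far 88 (np.float64(-53.79094853359994), np.float64(-49.28784966580192))
pack [609.06  -5.63]
```

```bash
r="python3 -m creep"; $r '-.0106 .0308 -.04 0 0 .12 100;-.0106 .0308 -.03 0 0 .12 100;-.0106 .0309 0 0 0 .12 100;0 0 -.03 0 0 0 100;0 0 -.03 0 0 0 100;0 0 -.03 0 0 0 100;0 0 -.01 0 0 0 100;0 0 0 0 0 0 100'
python3 - <<'E'
from h import *
s=readout.get_obs(); print(s['tool_pos'],s['tcp_rot'],s['joint_positions'])
cap('wrist','w3.png')
E
```

```text
time: 2.87
tool_pos: [643.5, 175.7, 129.6]
tcp_rot: [3.141, -0.006, -2.87]
contact_force: [-0.9, -0.1, 0.4]
grip_width: 91.5
finger_force: 0.0
[643.48135217 175.71875983 129.59279954] [ 3.14078212 -0.0055224  -2.86987158] [ 1.51733650e-01  7.50204737e-01  1.28325826e+00  1.60120039e-04
  1.11370938e+00 -1.69085258e+00]
```

View pics/w3.png

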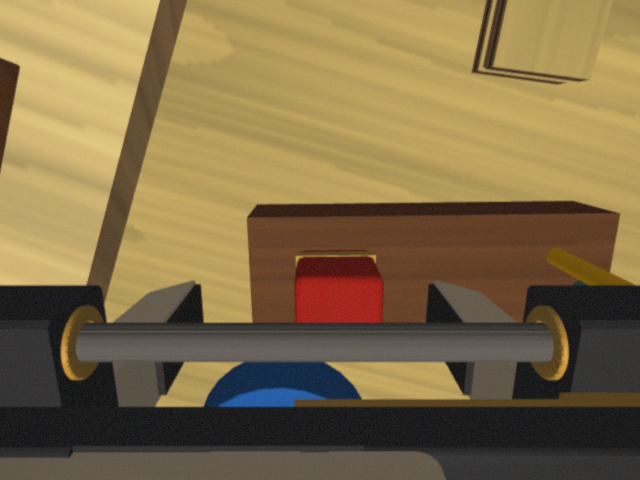

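The red head is centred at u≈339, and its near top edge is at v≈277. It is square to the tool, but the tool is about 9 mm short in y.

Run:
```python
from h import *
ci=viewer.camera_info('wrist'); s=readout.get_obs()
R=Ro.from_euler('xyz',s['tcp_rot'])
for v in (276,278.5):
  p=on(ci,338.5,v,76); t=R.inv().apply(p-s['tool_pos']); t[0]-=17; print(p,t,'move',R.apply([t[0],t[1],0]))
a,b=on(ci,297,276,76),on(ci,381,278,76); print(np.linalg.norm(a-b))
```

```text
[627.53076842 179.81009779  76.        ] [-1.37159689  8.56451827 55.98586544] move [-9.75235505e-01  8.61865225e+00  5.43591324e-04]
[628.49417574 180.09391416  76.        ] [-2.37582599  8.57960004 55.9845007 ] move [-1.18300754e-02  8.90246849e+00 -8.21143787e-04]
31.841096687757968
```

```bash
r="python3 -m creep"; $r '-.0006 .0088 0 0 0 0 100;0 0 -.008 0 0 0 100;0 0 0 0 0 0 100;0 0 0 0 0 0 0;0 0 0 0 0 0 0;0 0 0 0 0 0 0;0 0 0 0 0 0 0;0 0 0 0 0 0 0'; $r '0 0 0 0 0 0 0;0 0 0 0 0 0 0;0 0 0 0 0 0 0'
```

```text
time: 3.58
tool_pos: [645.2, 184.3, 123.9]
tcp_rot: [3.142, 0.0, -2.871]
contact_force: [0.6, 0.9, 0.4]
grip_width: 62.8
finger_force: 0.0
time: 3.83
tool_pos: [645.2, 184.4, 123.7]
tcp_rot: [3.142, 0.0, -2.87]
contact_force: [0.3, 0.2, -0.5]
grip_width: 42.9
finger_force: 0.0
```

```bash
r="python3 -m creep"; $r '-.0022 0 -.001 0 0 0 0;0 0 0 0 0 0 0;0 0 0 0 0 0 0;0 0 0 0 0 0 0;0 0 0 0 0 0 0'; $r '0 0 .02 0 0 0 0;0 0 .03 0 0 0 0;0 0 .03 0 0 0 0;0 0 0 0 0 0 0'
```

```text
time: 4.25
tool_pos: [642.8, 184.4, 122.6]
tcp_rot: [3.141, -0.0, -2.87]
contact_force: [-0.2, 0.1, -0.7]
grip_width: 33.7
finger_force: 30.0
time: 4.58
tool_pos: [645.4, 184.9, 209.6]
tcp_rot: [-3.14, 0.011, -2.87]
contact_force: [1.4, 0.1, 0.8]
grip_width: 33.6
finger_force: 30.0
```

```bash
r="python3 -m creep"; $r '.0058 -.0282 0 0 0 -.052 0;.0058 -.0282 0 0 0 -.052 0;.0058 -.0282 0 0 0 -.052 0;.0058 -.0282 0 0 0 -.052 0;.0058 -.0282 0 0 0 -.052 0;.0058 -.0282 0 0 0 -.052 0;.0058 -.0282 0 0 0 -.051 0;0 0 0 0 0 0 0';$r '0 0 -.025 0 0 0 0;0 0 -.015 0 0 0 0;0 0 0 0 0 0 0;0 0 0 0 0 0 0;0 0 0 0 0 0 0'
python3 - <<'E'
from h import *
s=readout.get_obs(); print(s['tool_pos'],s['tcp_rot'])
cap('wrist','w4.png')
E
```

```text
time: 5.25
tool_pos: [684.2, -18.8, 202.1]
tcp_rot: [-3.139, 0.001, 3.042]
contact_force: [-0.7, 0.3, -1.1]
grip_width: 33.9
finger_force: 30.0
time: 5.67
tool_pos: [684.0, -12.7, 163.6]
tcp_rot: [3.142, 0.001, 3.05]
contact_force: [0.5, 0.0, 0.3]
grip_width: 33.9
finger_force: 30.0
[683.9982066  -12.67979625 163.61865627] [3.14153055e+00 1.37610397e-03 3.05037409e+00]
```

View pics/w4.png

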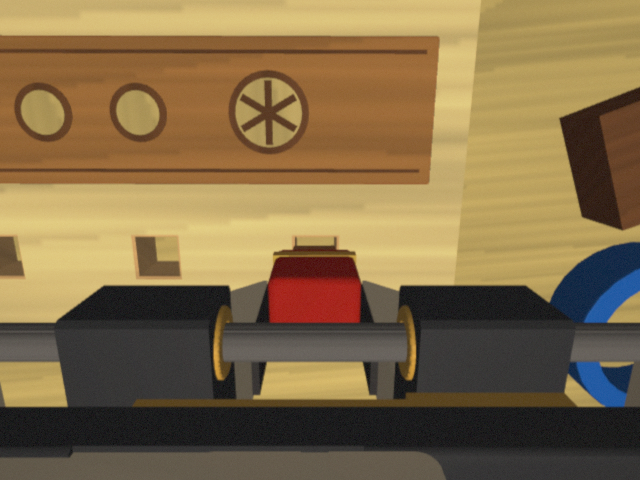

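The hole's near edge is at u 292–338, v≈236. The dog head is at u 270–360 with its lower edge at v≈250.

Run:
```python
from h import *
np.set_printoptions(precision=2,suppress=True)
im=cv2.imread('pics/w4.png'); ci=viewer.camera_info('wrist'); s=readout.get_obs(); print(s['tool_pos'])
print(im[228:285,305:325].mean(1).astype(int).tolist())
g=cv2.cvtColor(im,cv2.COLOR_BGR2GRAY); print('holerow',g[238:246,280:350].mean(0).astype(int).tolist())
print('red row z77',(im[270:274,255:375,2].mean(0)-im[270:274,255:375,1].mean(0)).astype(int).tolist())
R=Ro.from_euler('xyz',s['tcp_rot'])
print('h2 centre', on(ci,158,256.5,30))
for v in(235,236,237):
    p=on(ci,315.5,v,30); t=R.inv().apply(p-s['tool_pos']); print('hole tool xy',v,t[0]-13.25,t[1])
for v in (251,253,256,258,260): 
    for dz in(46.6,86.6):
        p=on(ci,315,v,s['tool_pos'][2]-dz); t=R.inv().apply(p-s['tool_pos']); print('head',v,dz,t[0]-17,t[1])
```

```text
[684.18 -12.73 164.08]
[[125, 195, 219], [125, 195, 219], [125, 195, 219], [124, 193, 218], [124, 193, 218], [123, 192, 217], [120, 187, 216], [111, 175, 213], [100, 163, 203], [95, 161, 192], [95, 161, 188], [95, 161, 188], [95, 163, 189], [95, 163, 190], [95, 164, 191], [95, 164, 191], [93, 160, 187], [73, 125, 148], [38, 64, 88], [28, 47, 75], [29, 48, 76], [23, 39, 77], [20, 34, 81], [25, 55, 88], [31, 68, 94], [30, 70, 95], [37, 83, 110], [47, 105, 141], [41, 91, 131], [23, 40, 88], [18, 20, 80], [18, 22, 80], [17, 22, 80], [18, 20, 80], [20, 23, 81], [19, 20, 81], [18, 21, 81], [20, 22, 81], [18, 21, 81], [17, 20, 80], [18, 21, 81], [19, 22, 82], [17, 21, 82], [18, 21, 82], [17, 20, 81], [19, 21, 82], [17, 20, 82], [19, 21, 84], [16, 21, 91], [20, 23, 104], [21, 26, 119], [22, 28, 135], [23, 30, 146], [24, 32, 151], [24, 34, 156], [25, 34, 159], [27, 35, 162]]
holerow [192, 192, 192, 191, 192, 191, 191, 191, 192, 191, 192, 186, 172, 166, 150, 93, 103, 141, 156, 158, 157, 157, 158, 158, 158, 158, 158, 158, 158, 157, 158, 158, 158, 158, 158, 158, 158, 158, 158, 159, 158, 158, 158
[... 665 characters left out ...]
hole tool xy 235 -1.696051981479334 0.336788617198847
hole tool xy 236 -2.276318088442933 0.3371848594506909
hole tool xy 237 -2.8573411239756528 0.3375816185810458
head 251 46.6 11.0990000349171 -0.15721037357837134
head 251 86.6 -0.7536416508219546 -0.05816084047122708
head 253 46.6 10.370405930463019 -0.15694267831997427
head 253 86.6 -1.6913416390829799 -0.057816316902992396
head 256 46.6 9.273905999071214 -0.1565398095200924
head 256 86.6 -3.102536111435443 -0.05729782510267851
head 258 46.6 8.540489058382558 -0.15627034228688852
head 258 86.6 -4.046443085798632 -0.05695102100439713
head 260 46.6 7.805129566161661 -0.1560001613341718
head 260 86.6 -4.992850122319698 -0.05660329834971162
```

```bash
r="python3 -m creep"; $r '.0016 .0003 0 0 0 0 0;0 0 -.01 0 0 0 0;0 0 -.008 0 0 0 0;0 0 0 0 0 0 0;0 0 0 0 0 0 0';$r '0 0 -.006 0 0 0 0;0 0 -.006 0 0 0 0;0 0 0 0 0 0 0'
```

```text
time: 6.13
tool_pos: [684.8, -12.6, 143.8]
tcp_rot: [3.141, -0.002, 3.05]
contact_force: [0.5, -0.6, -1.5]
grip_width: 33.7
finger_force: 30.0
time: 6.38
tool_pos: [685.4, -12.8, 131.5]
tcp_rot: [3.142, 0.001, 3.05]
contact_force: [3.3, 0.8, -2.6]
grip_width: 33.5
finger_force: 30.0
```

```bash
r="python3 -m creep"; $r '.0005 0 -.006 0 0 0 0;0 0 -.006 0 0 0 0;0 0 0 0 0 0 0';$r '0 0 -.004 0 0 0 0;0 0 0 0 0 0 0;0 0 0 0 0 0 0'
```

```text
time: 6.63
tool_pos: [685.7, -12.7, 119.3]
tcp_rot: [3.141, -0.0, 3.05]
contact_force: [3.7, 0.1, -2.2]
grip_width: 33.6
finger_force: 30.0
time: 6.88
tool_pos: [685.7, -12.7, 116.5]
tcp_rot: [3.142, 0.0, 3.05]
contact_force: [2.4, -1.4, -2.0]
grip_width: 33.6
finger_force: 30.0
```

```bash
r="python3 -m creep"; $r '0 0 -.003 0 0 0 0;0 0 0 0 0 0 0;0 0 0 0 0 0 0';$r '0 0 -.002 0 0 0 0;0 0 0 0 0 0 0;0 0 0 0 0 0 0'
```

```text
time: 7.13
tool_pos: [685.8, -12.7, 116.4]
tcp_rot: [-3.141, 0.002, 3.05]
contact_force: [-3.5, -0.1, 14.0]
grip_width: 33.6
finger_force: 30.0
time: 7.38
tool_pos: [685.8, -12.7, 116.4]
tcp_rot: [-3.141, 0.002, 3.05]
contact_force: [-8.7, 1.0, 23.5]
grip_width: 33.8
finger_force: 30.0
```

```bash
r="python3 -m creep"; $r '0 0 .004 0 0 0 0;0 0 0 0 0 0 100;0 0 0 0 0 0 100;0 0 0 0 0 0 100;0 0 0 0 0 0 100;0 0 0 0 0 0 100'; $r '0 0 .03 0 0 0 100;0 0 .035 0 0 0 100;0 0 .035 0 0 0 100;0 0 .035 0 0 0 100'
python3 - <<'E'
from h import *
cap('wrist','w5.png');
E
$r '-.0233 .0285 0 0 0 .025 100;-.0233 .0285 0 0 0 .025 100;-.0233 .0285 0 0 0 .025 100;-.0233 .0285 0 0 0 .025 100;-.0233 .0285 0 0 0 .025 100;-.0233 .0285 0 0 0 .025 100;-.0233 .0285 0 0 0 .025 100;-.0233 .0285 0 0 0 .025 100'
$r '0 0 0 0 0 0 100;0 0 0 0 0 0 100;0 0 0 0 0 0 100;0 0 0 0 0 0 100'
python3 - <<'E'
from h import *
im,ci=cap('wrist','w6.png'); print(ci['origin'],ci['rotation'],readout.get_obs()['tool_pos'])
a=cv2.imread('pics/w5.png'); cv2.imwrite('pics/v6.png',np.hstack([cv2.resize(a,(400,300)),cv2.resize(cv2.cvtColor(im,4),(400,300))]))
E
```

```text
time: 7.88
tool_pos: [685.3, -12.7, 114.9]
tcp_rot: [3.141, -0.001, 3.05]
contact_force: [-0.5, 0.2, -0.7]
grip_width: 62.1
finger_force: 0.0
time: 8.22
tool_pos: [685.3, -12.6, 251.7]
tcp_rot: [3.141, -0.001, 3.05]
contact_force: [1.0, -0.7, -0.1]
grip_width: 88.8
finger_force: 0.0
time: 8.93
tool_pos: [497.8, 216.4, 250.4]
tcp_rot: [3.141, -0.0, -3.032]
contact_force: [0.1, 1.0, -0.1]
grip_width: 91.9
finger_force: 0.0
time: 9.27
tool_pos: [500.0, 214.5, 250.5]
tcp_rot: [-3.141, 0.0, -3.035]
contact_force: [-0.0, 0.5, 0.8]
grip_width: 91.3
finger_force: 0.0
[430.96583677 206.50072202 343.44395587] [-2.64282948e-01 -3.47773048e-04  1.67767465e+00] [500.09327639 214.33327418 250.46735681]
```

View pics/v6.png

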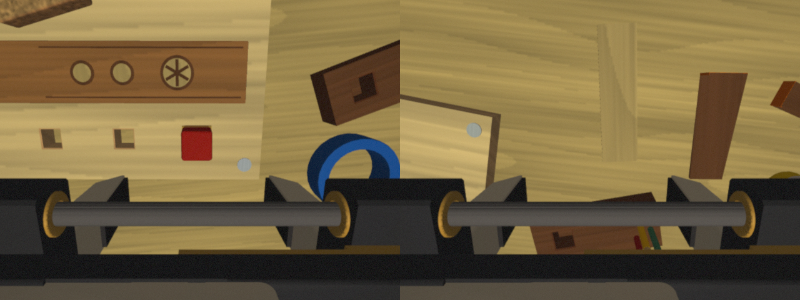

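The left panel shows the dog seated in the hole, with its head at (197,143). The right panel, at half scale, shows the pile at u 198–237, v 23–160, and the wedge at u 290–346, v 73–179.

Run:
```python
from h import *
np.set_printoptions(precision=1,suppress=True)
im=cv2.imread('pics/w6.png'); ci=viewer.camera_info('wrist'); s=readout.get_obs()
g=cv2.GaussianBlur(cv2.cvtColor(im,cv2.COLOR_BGR2GRAY),(3,3),0).astype(float)
def top(pr,lo,n=4):
    d=np.diff(pr); return [(lo+int(i)+.5,round(d[i],1)) for i in sorted(np.argsort(-abs(d))[:n])]
for v in(60,100,150,200,240): print('v',v,top(g[v-6:v+6,300:400].mean(0),300,6))
for u in(330,345,360): print('u',u,top(g[15:70,u-5:u+5].mean(1),15,4),top(g[235:275,u-5:u+5].mean(1),235,4))
hsv=cv2.cvtColor(im,cv2.COLOR_BGR2HSV); m=((g<95)).astype(np.uint8); m[:,:440]=0; m[:,575:]=0; m[284:]=0; m[:100]=0
c=max(cv2.findContours(m,0,1)[0],key=cv2.contourArea); print('wedge',cv2.approxPolyDP(c,4,True)[:,0].tolist())
```

```text
v 60 [(314.5, np.float64(-2.8)), (331.5, np.float64(2.9)), (366.5, np.float64(-2.8)), (374.5, np.float64(3.6)), (375.5, np.float64(3.4)), (376.5, np.float64(2.8))]
v 100 [(316.5, np.float64(-3.2)), (367.5, np.float64(-2.5)), (374.5, np.float64(3.2)), (375.5, np.float64(4.3)), (376.5, np.float64(3.0)), (379.5, np.float64(-3.2))]
v 150 [(317.5, np.float64(-4.7)), (318.5, np.float64(-7.0)), (319.5, np.float64(-3.4)), (375.5, np.float64(4.2)), (376.5, np.float64(3.7)), (377.5, np.float64(3.1))]
v 200 [(321.5, np.float64(4.5)), (322.5, np.float64(3.6)), (375.5, np.float64(3.0)), (376.5, np.float64(2.8)), (378.5, np.float64(-2.2)), (379.5, np.float64(-4.9))]
v 240 [(321.5, np.float64(-4.1)), (322.5, np.float64(-4.1)), (324.5, np.float64(2.8)), (377.5, np.float64(2.6)), (378.5, np.float64(3.0)), (379.5, np.float64(2.7))]
u 330 [(27.5, np.float64(-2.0)), (31.5, np.float64(1.9)), (32.5, np.float64(2.0)), (33.5, np.float64(2.2))] [(259.5, np.float64(2.2)), (267.5, np.float64(-2.2)), (268.5, np.float64(-2.6)), (269.5, np.float64(-2.5))]
u 345 [(17.5, np.float64(2.1)), (29.5, np.float64(-2.2)), (33.5, np.float64(2.1)), (34.5, np.float64(2.4))] [(257.5, np.float64(2.5)), (258.5, np.float64(2.8)), (269.5, np.float64(-2.7)), (270.5, np.float64(-2.6))]
u 360 [(30.5, np.float64(-2.0)), (31.5, np.float64(-2.0)), (35.5, np.float64(2.3)), (36.5, np.float64(1.7))] [(257.5, np.float64(1.8)), (270.5, np.float64(-2.5)), (271.5, np.float64(-2.4)), (272.5, np.float64(-2.4))]
wedge [[554, 117], [480, 118], [462, 283], [515, 282]]
```

Run:
```python
from h import *
np.set_printoptions(precision=1,suppress=True)
ci=viewer.camera_info('wrist'); s=readout.get_obs()
L=on(ci,315,60,27),on(ci,322,240,27);Rr=on(ci,376,60,27),on(ci,378.5,240,27)
for a,b in(L,Rr): print(a,b,np.arctan2(*(b-a)[1::-1]))
n=on(ci,345,35,27);f=on(ci,350,258,27);d=f-n;print('pile near',n,'far',f,np.linalg.norm(d),np.arctan2(d[1],d[0]))
q=[on(ci,480,118,29.3),on(ci,554,117,29.3),on(ci,462,284,6),on(ci,515,282,6)]
print('wedge',q); n=(q[0]+q[1])/2;f=(q[2]+q[3])/2; d=f-n; print(n,f,np.linalg.norm(d[:2]),np.arctan2(d[1],d[0]))
print(s['tcp_rot'])
```

```text
[384.9 202.1  27. ] [514.6 221.5  27. ] 0.14879659602493286
[380.3 244.7  27. ] [509.9 265.7  27. ] 0.15999383910575185
pile near [366.7 221.   27. ] far [527.  245.3  27. ] 162.12346134797266 0.15016390170161337
wedge [array([411.2, 324.8,  29.3]), array([404.8, 377.9,  29.3]), array([546.4, 346.9,   6. ]), array([539.8, 392. ,   6. ])]
[408.  351.3  29.3] [543.1 369.5   6. ] 136.28932298595754 0.13331845754255942
[-3.1  0.  -3. ]
```

```bash
r="python3 -m creep"; $r '-.0236 .0018 -.03 0 0 .023 100;-.0236 .0018 -.03 0 0 .023 100;-.0236 .0018 -.03 0 0 0 100;-.0236 .0018 -.03 0 0 0 100;-.0236 .0018 -.03 0 0 0 100;0 0 0 0 0 0 100;0 0 0 0 0 0 100;0 0 0 0 0 0 100'
```

```text
time: 9.98
tool_pos: [382.9, 224.2, 101.1]
tcp_rot: [3.141, 0.002, -2.989]
contact_force: [0.6, -0.4, -0.3]
grip_width: 92.0
finger_force: 0.0
```

```bash
r="python3 -m creep"; $r '0 0 -.010 0 0 0 60;0 0 -.0058 0 0 0 60;0 0 0 0 0 0 60;0 0 0 0 0 0 60;0 0 0 0 0 0 60'; $r '0 0 0 0 0 0 0;0 0 0 0 0 0 0;0 0 0 0 0 0 0;0 0 0 0 0 0 0'; $r '0 0 .01 0 0 0 0;0 0 .03 0 0 0 0;0 0 .03 0 0 0 0;0 0 0 0 0 0 0;0 0 0 0 0 0 0'
python3 - <<'E'
from h import *
im,ci=cap('wrist','w7.png'); print(ci['origin'],ci['rotation'],readout.get_obs()['tool_pos'])
t,_=cap('top','t7.png'); a=cv2.cvtColor(im,4); cv2.imwrite('pics/v7.png',np.hstack([cv2.resize(a,(400,300)),cv2.resize(cv2.cvtColor(t[150:350,200:467],4),(400,300))]))
E
```

```text
time: 10.4
tool_pos: [382.0, 224.3, 85.4]
tcp_rot: [3.141, 0.001, -2.988]
contact_force: [0.8, -0.2, 0.2]
grip_width: 62.8
finger_force: 0.0
time: 10.73
tool_pos: [381.4, 224.4, 85.2]
tcp_rot: [3.141, 0.001, -2.987]
contact_force: [0.2, -0.3, 2.6]
grip_width: 43.5
finger_force: 30.0
time: 11.15
tool_pos: [381.9, 224.6, 156.1]
tcp_rot: [3.141, 0.004, -2.987]
contact_force: [0.1, -0.1, -0.5]
grip_width: 43.0
finger_force: 30.0
[312.96792384 213.20196004 248.83122523] [-2.67700065e-01 -1.36068890e-03  1.72509508e+00] [381.15315954 224.31845989 155.01218653]
```

View pics/v7.png

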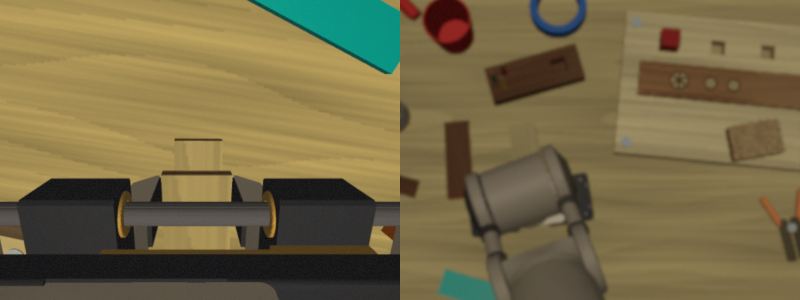

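The packer is held, with its near end at v≈275 in full resolution. The remaining pile's near end is at v≈223.

```bash
python3 - <<'E'
from h import *
im=cv2.imread('pics/w7.png'); ci=viewer.camera_info('wrist'); s=readout.get_obs(); R=Ro.from_euler('xyz',s['tcp_rot'])
g=cv2.cvtColor(im,cv2.COLOR_BGR2GRAY); print(g[260:290,300:330].mean(1).astype(int).tolist())
for v in(274,277,279): print(v,R.inv().apply(on(ci,315,v,s['tool_pos'][2]-58.2)-s['tool_pos']))
E
r="python3 -m creep"; $r '.0073 -.0355 0 0 0 -.041 0;.0073 -.0355 0 0 0 -.041 0;.0073 -.0355 0 0 0 -.041 0;.0073 -.0355 0 0 0 -.041 0;.0073 -.0355 0 0 0 -.041 0;.0073 -.0355 0 0 0 -.041 0;0 0 -.02 0 0 0 0;0 0 0 0 0 0 0'; $r '0 0 -.015 0 0 0 0;0 0 0 0 0 0 0;0 0 0 0 0 0 0'
```

```text
[147, 147, 147, 147, 146, 146, 146, 145, 146, 145, 146, 144, 127, 93, 68, 54, 36, 43, 58, 71, 103, 135, 145, 146, 147, 147, 146, 146, 146, 146]
274 [15.51783509 -0.25175358 58.21714538]
277 [14.29708785 -0.25127855 58.2158024 ]
279 [13.4805623  -0.25096082 58.21490412]
time: 11.92
tool_pos: [423.4, 9.7, 131.9]
tcp_rot: [3.141, -0.006, 3.045]
contact_force: [-0.2, -0.4, 0.2]
grip_width: 43.8
finger_force: 30.0
time: 12.17
tool_pos: [424.0, 12.2, 119.2]
tcp_rot: [3.141, -0.004, 3.051]
contact_force: [1.2, -0.1, -0.9]
grip_width: 43.5
finger_force: 30.0
```

```bash
r="python3 -m creep"; $r '0 0 -.01 0 0 0 0;0 -.0009 -.0085 0 0 0 0;0 0 0 0 0 0 0;0 0 0 0 0 0 0;0 0 0 0 0 0 0'; $r '.0319 -.0029 0 0 0 0 0;.0319 -.0029 0 0 0 0 0;.0219 -.0020 0 0 0 0 0;0 0 0 0 0 0 0;0 0 0 0 0 0 0;0 0 0 0 0 0 0'
```

```text
time: 12.58
tool_pos: [425.1, 10.6, 101.7]
tcp_rot: [3.141, 0.0, 3.05]
contact_force: [0.2, -0.0, -0.9]
grip_width: 43.0
finger_force: 30.0
time: 13.08
tool_pos: [509.7, 2.8, 101.3]
tcp_rot: [3.141, -0.002, 3.05]
contact_force: [-0.2, -0.3, -1.0]
grip_width: 43.1
finger_force: 30.0
```

```bash
r="python3 -m creep"; $r '.011 -.001 0 0 0 0 0;0 0 -.002 0 0 0 0;0 0 -.002 0 0 0 0;0 0 0 0 0 0 0;0 0 0 0 0 0 0'; $r '.003 -.0003 0 0 0 0 0;0 0 0 0 0 0 0;.0015 -.0001 0 0 0 0 0;0 0 0 0 0 0 0'
```

```text
time: 13.5
tool_pos: [520.9, 1.7, 97.3]
tcp_rot: [3.141, -0.001, 3.05]
contact_force: [-0.4, -1.2, 0.8]
grip_width: 43.5
finger_force: 30.0
time: 13.83
tool_pos: [523.5, 1.5, 97.2]
tcp_rot: [3.141, -0.007, 3.05]
contact_force: [-9.7, 0.4, 8.8]
grip_width: 43.7
finger_force: 30.0
```

```bash
r="python3 -m creep"; $r '-.0015 .0001 .0005 0 0 0 0;0 0 0 0 0 0 70;0 0 0 0 0 0 70;0 0 0 0 0 0 70;0 0 0 0 0 0 70'; $r '0 0 .02 0 0 0 70;0 0 .03 0 0 0 70;0 0 .03 0 0 0 70;0 0 0 0 0 0 70'
python3 - <<'E'
from h import *
cap('wrist','w8.png')
im=cv2.imread('pics/w7.png'); ci=viewer.camera_info('wrist')
c7=dict(ci,origin=np.array([312.96792384,213.20196004,248.83122523]),rotation=np.array([-2.677e-01,-1.36e-03,1.72509508]))
g=cv2.cvtColor(im,cv2.COLOR_BGR2GRAY); print(g[215:240,300:340].mean(1).astype(int).tolist())
pr=g[245:265].mean(0); d=np.diff(pr)[260:380]; print([(260+int(i),int(d[i])) for i in sorted(np.argsort(-abs(d))[:10])])
for u,v in((280,225),(354,225),(280,255),(354,255)): print(u,v,on(c7,u,v,18))
E
$r '-.0209 .0316 0 0 0 .0352 100;-.0209 .0316 0 0 0 .0352 100;-.0209 .0316 0 0 0 .0352 100;-.0209 .0316 0 0 0 .0352 100;-.0209 .0316 0 0 0 .0352 100;-.0209 .0316 0 0 0 .0352 100;-.0209 .0316 0 0 0 .0352 100;0 0 0 0 0 0 100'
$r '0 0 -.03 0 0 0 100;0 0 -.03 0 0 0 100;0 0 0 0 0 0 100;0 0 0 0 0 0 100;0 0 0 0 0 0 100'
```

```text
time: 14.25
tool_pos: [525.1, 1.3, 98.0]
tcp_rot: [3.141, 0.001, 3.05]
contact_force: [0.3, -0.4, -1.0]
grip_width: 63.0
finger_force: 0.0
time: 14.58
tool_pos: [527.5, 1.0, 183.2]
tcp_rot: [-3.141, 0.01, 3.05]
contact_force: [0.9, 0.2, 0.5]
grip_width: 64.4
finger_force: 0.0
[147, 147, 146, 145, 143, 139, 113, 71, 50, 62, 111, 141, 146, 147, 147, 146, 147, 147, 147, 147, 147, 147, 147, 147, 147]
[(278, -5), (279, -4), (299, 4), (300, 3), (301, 3), (350, 3), (351, 3), (352, 2), (353, 3), (355, -8)]
280 225 [369.151877   202.55712184  18.        ]
354 225 [362.70504164 244.09336055  18.        ]
280 255 [386.83123337 204.9145658   18.        ]
354 255 [380.26045341 247.27873537  18.        ]
time: 15.3
tool_pos: [374.3, 226.3, 177.0]
tcp_rot: [3.141, -0.003, -2.98]
contact_force: [-0.1, -0.4, 0.6]
grip_width: 91.9
finger_force: 0.0
time: 15.72
tool_pos: [378.9, 222.4, 118.5]
tcp_rot: [3.141, 0.0, -2.987]
contact_force: [-0.2, -0.7, -0.2]
grip_width: 92.0
finger_force: 0.0
```

```bash
r="python3 -m creep"; $r '.003 .0025 -.02 0 0 0 80;0 0 -.015 0 0 0 60;0 0 -.0073 0 0 0 60;0 0 0 0 0 0 60;0 0 0 0 0 0 60'
python3 - <<'E'
from h import *
cv2.imwrite('pics/v8.png',cv2.resize(cv2.imread('pics/w8.png')[:300],(512,240)))
E
```

```text
time: 16.13
tool_pos: [381.9, 225.0, 76.4]
tcp_rot: [3.141, 0.001, -2.987]
contact_force: [-0.3, 0.4, -0.8]
grip_width: 63.3
finger_force: 0.0
```

View pics/v8.png

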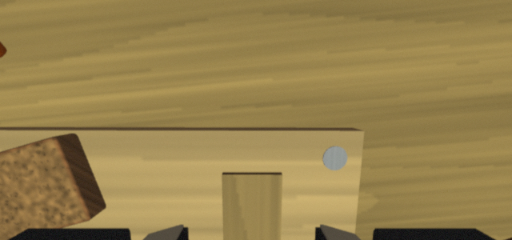

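The first packer lies straight on the board, with its near end at about (252,173) in this crop. Next I'll grasp the second.

```bash
r="python3 -m creep"; $r '0 0 0 0 0 0 0;0 0 0 0 0 0 0;0 0 0 0 0 0 0;0 0 0 0 0 0 0;0 0 0 0 0 0 0'; $r '0 0 .01 0 0 0 0;0 0 .035 0 0 0 0;0 0 .035 0 0 0 0;0 0 0 0 0 0 0;0 0 0 0 0 0 0'
python3 - <<'E'
from h import *
cap('wrist','w9.png'); im=cv2.imread('pics/w9.png'); ci=viewer.camera_info('wrist'); s=readout.get_obs(); R=Ro.from_euler('xyz',s['tcp_rot']); print(s['tool_pos'])
g=cv2.cvtColor(im,cv2.COLOR_BGR2GRAY); p=g[200:300,300:330].mean(1).astype(int); print([(200+i,int(x)) for i,x in enumerate(p) if x<110])
for v in(276,280): print(v,R.inv().apply(on(ci,315,v,s['tool_pos'][2]-58.2)-s['tool_pos']))
E
$r '.0073 -.0355 0 0 0 -.041 0;.0073 -.0355 0 0 0 -.041 0;.0073 -.0355 0 0 0 -.041 0;.0073 -.0355 0 0 0 -.041 0;.0073 -.0355 0 0 0 -.041 0;.0073 -.0355 0 0 0 -.041 0;0 0 -.01 0 0 0 0;0 0 0 0 0 0 0'; $r '0 0 -.01 0 0 0 0;0 0 0 0 0 0 0;0 0 0 0 0 0 0;0 0 0 0 0 0 0'
```

```text
time: 16.55
tool_pos: [381.8, 225.2, 76.3]
tcp_rot: [3.141, 0.001, -2.987]
contact_force: [-0.6, -0.7, 7.5]
grip_width: 43.3
finger_force: 30.0
time: 16.97
tool_pos: [382.3, 225.4, 157.3]
tcp_rot: [3.141, 0.004, -2.987]
contact_force: [0.5, -0.8, -1.5]
grip_width: 43.5
finger_force: 30.0
[381.44941617 225.03826977 155.94728586]
[(220, 90), (221, 56), (222, 72), (266, 93), (267, 68), (268, 52), (269, 35), (270, 44), (271, 58), (272, 73)]
276 [14.76927882 -0.25844235 58.18020696]
280 [13.13544911 -0.25771029 58.18239244]
time: 17.68
tool_pos: [424.1, 10.4, 143.3]
tcp_rot: [3.141, -0.005, 3.046]
contact_force: [-1.5, -0.4, -0.5]
grip_width: 43.5
finger_force: 30.0
time: 18.02
tool_pos: [424.9, 12.8, 135.5]
tcp_rot: [3.141, -0.001, 3.052]
contact_force: [0.2, 0.2, -0.4]
grip_width: 43.4
finger_force: 30.0
```

```bash
r="python3 -m creep"; $r '0 -.0015 -.015 0 0 0 0;0 0 -.0115 0 0 0 0;0 0 0 0 0 0 0;0 0 0 0 0 0 0;0 0 0 0 0 0 0'; $r '.0319 -.0029 0 0 0 0 0;.0319 -.0029 0 0 0 0 0;.0219 -.0020 0 0 0 0 0;0 0 0 0 0 0 0;0 0 0 0 0 0 0;0 0 0 0 0 0 0'
```

```text
time: 18.43
tool_pos: [425.5, 10.8, 109.7]
tcp_rot: [3.142, 0.001, 3.051]
contact_force: [-0.2, -0.9, -0.0]
grip_width: 43.9
finger_force: 30.0
time: 18.93
tool_pos: [510.0, 3.0, 109.3]
tcp_rot: [3.141, -0.001, 3.05]
contact_force: [0.4, 0.6, -0.2]
grip_width: 43.5
finger_force: 30.0
```

```bash
r="python3 -m creep"; $r '.0135 -.0012 0 0 0 0 0;0 0 -.002 0 0 0 0;0 0 -.001 0 0 0 0;0 0 0 0 0 0 0;0 0 0 0 0 0 0'; $r '.003 -.0003 0 0 0 0 0;0 0 0 0 0 0 0;.0015 -.0001 0 0 0 0 0;0 0 0 0 0 0 0'
```

```text
time: 19.35
tool_pos: [523.8, 1.6, 106.4]
tcp_rot: [3.141, 0.0, 3.05]
contact_force: [-0.0, -0.8, 2.7]
grip_width: 43.4
finger_force: 30.0
time: 19.68
tool_pos: [526.3, 1.4, 106.4]
tcp_rot: [3.141, -0.006, 3.05]
contact_force: [-8.8, 0.6, 11.9]
grip_width: 43.3
finger_force: 30.0
```

```bash
r="python3 -m creep"; $r '-.0015 .0001 .0005 0 0 0 0;0 0 0 0 0 0 70;0 0 0 0 0 0 70;0 0 0 0 0 0 70;0 0 0 0 0 0 70'; $r '0 0 .02 0 0 0 70;0 0 .035 0 0 0 70;0 0 .035 0 0 0 70;0 0 0 0 0 0 70'
python3 - <<'E'
from h import *
cap('wrist','w10.png')
E
$r '-.0051 .0393 0 0 0 .021 100;-.0051 .0393 0 0 0 .021 100;-.0051 .0393 0 0 0 .021 100;-.0051 .0393 0 0 0 .021 100;-.0051 .0393 0 0 0 .021 100;-.0051 .0393 0 0 0 .021 100;-.0051 .0393 0 0 0 .021 100;-.0051 .0393 0 0 0 .021 100'
$r '-.0051 .0393 0 0 0 .021 100;0 0 0 0 0 0 100;0 0 0 0 0 0 100;0 0 0 0 0 0 100'
python3 - <<'E'
from h import *
s=readout.get_obs();im,ci=cap('wrist','w11.png'); print(s['tool_pos'],s['tcp_rot'])
a=cv2.imread('pics/w10.png'); b=cv2.imread('pics/w11.png'); cv2.imwrite('pics/v11.png',np.hstack([cv2.resize(a,(400,300)),cv2.resize(b,(400,300))]))
g=cv2.cvtColor(b,cv2.COLOR_BGR2GRAY); h=cv2.cvtColor(b,cv2.COLOR_BGR2HSV)
m=((g<95)).astype(np.uint8); m[284:]=0
for c in sorted(cv2.findContours(m,0,1)[0],key=cv2.contourArea)[-4:]: print(cv2.contourArea(c),cv2.approxPolyDP(c,4,True)[:,0].tolist())
E
```

```text
time: 20.1
tool_pos: [527.5, 1.2, 106.5]
tcp_rot: [3.141, 0.0, 3.05]
contact_force: [-0.3, -0.2, 0.1]
grip_width: 62.6
finger_force: 0.0
time: 20.43
tool_pos: [530.4, 0.9, 202.8]
tcp_rot: [-3.141, 0.011, 3.05]
contact_force: [1.9, 0.1, 0.8]
grip_width: 64.1
finger_force: 0.0
time: 21.15
tool_pos: [485.7, 317.3, 195.4]
tcp_rot: [-3.141, -0.002, -3.064]
contact_force: [1.1, -0.6, 0.3]
grip_width: 91.5
finger_force: 0.0
time: 21.48
tool_pos: [481.1, 354.4, 195.4]
tcp_rot: [-3.14, -0.002, -3.044]
contact_force: [0.5, -0.4, -0.7]
grip_width: 91.7
finger_force: 0.0
[481.12667717 354.38224681 195.40979189] [-3.14039693e+00 -1.78358162e-03 -3.04353108e+00]
10.5 [[434, 283], [444, 283]]
705.0 [[157, 33], [190, 276]]
7158.0 [[457, 137], [438, 180], [571, 232], [593, 192], [471, 137]]
10690.0 [[298, 121], [299, 283], [359, 283], [369, 122]]
```

View pics/v11.png

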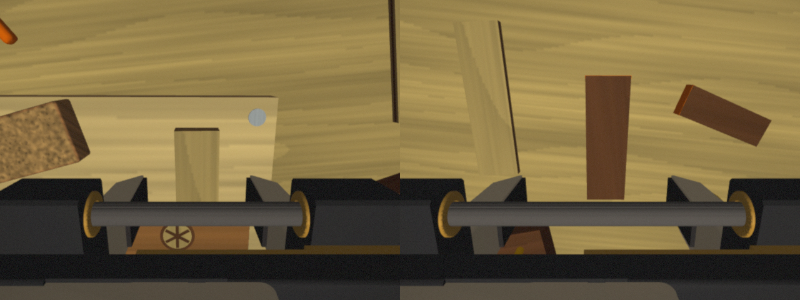

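The left panel shows the stacked packers, aligned, at u 175–218. The right panel shows the wedge below; in full resolution its thick end is at v≈121, u 298–369.

Run:
```python
from h import *
np.set_printoptions(precision=1,suppress=True)
ci=viewer.camera_info('wrist'); s=readout.get_obs()
a,b=on(ci,298,121.5,29.3),on(ci,369.5,121.5,29.3); n=(a+b)/2
for z in (9,):
    e,f=on(ci,299,283,z),on(ci,359.5,283,z); m=(e+f)/2
    print(a,b,np.linalg.norm(a-b),e,f,np.linalg.norm(e-f),n,m,np.arctan2(*(m-n)[1::-1]), np.arctan2(*(e-a)[1::-1]),np.arctan2(*(f-b)[1::-1]))
```

```text
[409.2 336.4  29.3] [405.  378.9  29.3] 42.76857745950772 [519.3 345.9   9. ] [515.1 388.8   9. ] 43.19504118711883 [407.1 357.6  29.3] [517.2 367.4   9. ] 0.08796800341111657 0.08603930878237379 0.08989690032515893
```

```bash
r="python3 -m creep"; $r '-.0296 .0023 -.03 0 0 -.009 100;-.0297 .0023 -.03 0 0 0 100;0 0 -.025 0 0 0 100;0 0 -.025 0 0 0 100;0 0 0 0 0 0 80;0 0 0 0 0 0 80;0 0 0 0 0 0 80;0 0 0 0 0 0 80'
```

```text
time: 22.2
tool_pos: [424.4, 359.4, 89.2]
tcp_rot: [3.14, 0.003, -3.054]
contact_force: [-0.6, -0.2, 0.3]
grip_width: 74.3
finger_force: 0.0
```

```bash
r="python3 -m creep"; $r '-.002 0 -.012 0 0 0 80;0 0 -.007 0 0 0 70;0 0 0 0 0 0 70;0 0 0 0 0 0 70'; $r '0 0 0 0 0 0 0;0 0 0 0 0 0 0;0 0 0 0 0 0 0;0 0 0 0 0 0 0;0 0 0 0 0 0 0;0 0 0 0 0 0 0'; $r '0 0 .01 0 0 0 0;0 0 .03 0 0 0 0;0 0 .04 0 0 0 0;0 0 0 0 0 0 0;0 0 0 0 0 0 0'
```

```text
time: 22.53
tool_pos: [421.3, 359.4, 68.8]
tcp_rot: [3.141, 0.0, -3.053]
contact_force: [-0.3, -0.2, 0.0]
grip_width: 64.8
finger_force: 0.0
time: 23.03
tool_pos: [421.2, 359.6, 68.8]
tcp_rot: [3.141, 0.001, -3.053]
contact_force: [-0.1, 0.1, 3.8]
grip_width: 43.8
finger_force: 30.0
time: 23.45
tool_pos: [422.0, 360.1, 151.2]
tcp_rot: [3.139, 0.005, -3.053]
contact_force: [0.1, -0.6, -1.2]
grip_width: 43.8
finger_force: 30.0
```

```bash
r="python3 -m creep"; $r '.002 -.039 0 0 0 -.02 0;.002 -.039 0 0 0 -.02 0;.002 -.039 0 0 0 -.02 0;.002 -.039 0 0 0 -.02 0;.002 -.039 0 0 0 -.02 0;.002 -.039 0 0 0 -.02 0;.002 -.039 0 0 0 -.02 0;.002 -.039 0 0 0 -.02 0'; $r '.002 -.038 0 0 0 -.02 0;0 0 -.01 0 0 0 0;0 0 -.01 0 0 0 0;0 0 0 0 0 0 0;0 0 0 0 0 0 0;0 0 0 0 0 0 0'
```

```text
time: 24.12
tool_pos: [436.0, 45.7, 147.7]
tcp_rot: [3.142, -0.002, 3.069]
contact_force: [1.8, -0.5, -0.2]
grip_width: 43.9
finger_force: 30.0
time: 24.62
tool_pos: [438.8, 9.8, 128.3]
tcp_rot: [3.141, -0.001, 3.051]
contact_force: [-0.6, 0.3, -1.0]
grip_width: 44.1
finger_force: 30.0
```

```bash
r="python3 -m creep"; $r '0 0 -.0093 0 0 0 0;0 0 0 0 0 0 0;.0199 -.0018 0 0 0 0 0;0 0 -.0015 0 0 0 0;0 0 0 0 0 0 0;0 0 0 0 0 0 0'; $r '0 0 -.001 0 0 0 0;0 0 0 0 0 0 0;0 0 0 0 0 0 0';  $r '0 0 -.001 0 0 0 0;0 0 0 0 0 0 0;0 0 0 0 0 0 0'
```

```text
time: 25.12
tool_pos: [458.3, 8.1, 117.7]
tcp_rot: [3.141, -0.001, 3.051]
contact_force: [0.4, 0.4, -0.4]
grip_width: 43.9
finger_force: 30.0
time: 25.37
tool_pos: [458.5, 7.8, 116.8]
tcp_rot: [3.141, -0.0, 3.05]
contact_force: [0.2, 0.8, 0.5]
grip_width: 43.7
finger_force: 30.0
time: 25.62
tool_pos: [458.5, 7.7, 115.9]
tcp_rot: [3.141, -0.0, 3.05]
contact_force: [-3.4, 0.2, 4.2]
grip_width: 43.6
finger_force: 30.0
```

```bash
r="python3 -m creep"; $r '.004 -.0004 .0003 0 0 0 0;.004 -.0004 0 0 0 0 0;0 0 0 0 0 0 0';  $r '.004 -.0004 0 0 0 0 0;0 0 0 0 0 0 0;0 0 0 0 0 0 0';$r '.003 -.0003 0 0 0 0 0;0 0 0 0 0 0 0;0 0 0 0 0 0 0'
```

```text
time: 25.87
tool_pos: [467.6, 6.7, 116.2]
tcp_rot: [-3.142, 0.001, 3.05]
contact_force: [-0.8, 0.3, 1.5]
grip_width: 44.0
finger_force: 30.0
time: 26.12
tool_pos: [471.0, 6.4, 116.1]
tcp_rot: [3.142, 0.0, 3.05]
contact_force: [-2.8, 1.1, 6.0]
grip_width: 43.9
finger_force: 30.0
time: 26.37
tool_pos: [473.7, 6.2, 116.2]
tcp_rot: [3.142, -0.001, 3.05]
contact_force: [-3.6, 0.7, 6.7]
grip_width: 43.5
finger_force: 30.0
```

```bash
r="python3 -m creep"; $r '.003 -.0003 .0005 0 0 0 0;0 0 0 0 0 0 0;0 0 0 0 0 0 0';  $r '.003 -.0003 0 0 0 0 0;0 0 0 0 0 0 0;0 0 0 0 0 0 0';$r '.003 -.0003 0 0 0 0 0;0 0 0 0 0 0 0;0 0 0 0 0 0 0'
```

```text
time: 26.62
tool_pos: [477.2, 5.8, 116.4]
tcp_rot: [3.142, 0.001, 3.05]
contact_force: [0.5, 0.4, 1.4]
grip_width: 43.7
finger_force: 30.0
time: 26.87
tool_pos: [478.8, 5.7, 116.4]
tcp_rot: [3.141, -0.003, 3.05]
contact_force: [-5.5, 0.3, 7.4]
grip_width: 44.1
finger_force: 30.0
time: 27.12
tool_pos: [481.1, 5.6, 116.5]
tcp_rot: [3.141, -0.005, 3.05]
contact_force: [-8.0, 0.3, 10.4]
grip_width: 43.8
finger_force: 30.0
```

```bash
r="python3 -m creep"; $r '.003 -.0003 0 0 0 0 0;0 0 0 0 0 0 0;0 0 0 0 0 0 0';  $r '.003 -.0003 0 0 0 0 0;0 0 0 0 0 0 0;0 0 0 0 0 0 0';$r '.003 -.0003 0 0 0 0 0;0 0 0 0 0 0 0;0 0 0 0 0 0 0'
```

```text
time: 27.37
tool_pos: [483.2, 5.4, 116.5]
tcp_rot: [3.141, -0.007, 3.051]
contact_force: [-12.8, 1.7, 15.1]
grip_width: 43.9
finger_force: 30.0
time: 27.62
tool_pos: [485.3, 5.3, 116.5]
tcp_rot: [3.141, -0.009, 3.051]
contact_force: [-15.2, 1.0, 19.1]
grip_width: 43.9
finger_force: 30.0
time: 27.87
tool_pos: [487.5, 5.1, 116.5]
tcp_rot: [3.141, -0.011, 3.051]
contact_force: [-19.1, 1.6, 22.6]
grip_width: 43.8
finger_force: 30.0
```

Run:
```python
from h import *
np.set_printoptions(precision=1,suppress=True)
cap('wrist','w12.png'); im=cv2.imread('pics/w12.png'); ci=viewer.camera_info('wrist'); s=readout.get_obs(); R=Ro.from_euler('xyz',s['tcp_rot']); print(s['tool_pos'],s['contact_force'])
p=im[200:322,305:325].mean(1).astype(int); print([(200+i,x.tolist()) for i,x in enumerate(p) if i%3==0])
print('expected end top v',proj(ci,s['tool_pos']+R.apply([14.5,0,39.5])),'end bottom',proj(ci,s['tool_pos']+R.apply([14.5,0,68.8])))
```

```text
[487.5   5.1 116.5] [-17.9   1.1  21.6]
[(200, [90, 154, 179]), (203, [91, 155, 180]), (206, [89, 152, 177]), (209, [88, 151, 175]), (212, [87, 150, 174]), (215, [87, 148, 171]), (218, [82, 139, 161]), (221, [83, 142, 165]), (224, [89, 154, 178]), (227, [92, 157, 181]), (230, [88, 151, 175]), (233, [86, 147, 171]), (236, [88, 150, 174]), (239, [87, 149, 174]), (242, [88, 151, 175]), (245, [89, 152, 176]), (248, [88, 151, 176]), (251, [85, 145, 169]), (254, [49, 74, 94]), (257, [49, 73, 93]), (260, [49, 74, 95]), (263, [50, 77, 97]), (266, [38, 67, 100]), (269, [12, 50, 107]), (272, [13, 51, 107]), (275, [10, 50, 106]), (278, [14, 51, 107]), (281, [12, 50, 107]), (284, [12, 50, 106]), (287, [12, 50, 106]), (290, [11, 51, 109]), (293, [32, 80, 142]), (296, [41, 66, 102]), (299, [40, 65, 101]), (302, [40, 65, 101]), (305, [40, 65, 101]), (308, [40, 66, 101]), (311, [39, 65, 100]), (314, [40, 65, 101]), (317, [39, 65, 100]), (320, [40, 65, 100])]
expected end top v (np.float64(315.5103842153676), np.float64(295.1258364572679)) end bottom (np.float64(315.25717241785026), np.float64(267.4481618359726))
```

The wedge has not slipped in the grip. I'll give a last small push and hold.

```bash
r="python3 -m creep"; $r '.003 -.0003 0 0 0 0 0;0 0 0 0 0 0 0;0 0 0 0 0 0 0;0 0 0 0 0 0 0;0 0 0 0 0 0 0;0 0 0 0 0 0 0'
python3 - <<'E'
from h import *
print(order.close_job())
E
```

```text
time: 28.42
tool_pos: [489.7, 4.9, 116.4]
tcp_rot: [3.141, -0.013, 3.051]
contact_force: [-21.0, 1.8, 23.2]
grip_width: 43.5
finger_force: 30.0
the job is handed in; nothing more can be done
None
```

The job is handed in, with no verdict shown: the dog bottomed fully home, two packers are stacked against it, and the wedge is held and pressed in at about 21 N; I estimate it lifts the slat about 2 mm, not measured directly.

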